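# Set the depth of a monogram press, then hold its lever at the third click

## Robot

A 6-joint arm with a two-finger parallel gripper is mounted at the origin on the work surface; the furniture and walls round the work are solid. World frame = base frame: x ahead of the robot, y to its left, z up, the work surface at z = 0. Lengths are in m, angles in rad, forces in N, time in s.
With the tool pointing down it reaches from about 0.4 to 0.825 m from the base axis. Payload 7 kg.
Tool frame: the origin (TCP) lies between the finger pads, 19 mm behind the fingertips; this is the grasp point; z points along the fingers, y is the line along which they close (so a half turn about z gives the same grasp; the last joint's range is limited). The gripper opens to 88 mm and grips with 3 to 60 N. Pads are 19 mm wide; open, the fingers measure 130 mm over their backs; the gripper's body (78 mm by 193 mm) begins 47 mm behind the grasp point.
Start: joints at [1.447, 0.359, 0.012, 0, -1.224, -0.288], TCP at [0.27, 0.619, 0.245] pointing down, gripper open.
Joint ranges: [-3.07, 3.07], [-1.43, 2.12], [-1.02, 1.25], [-3.03, 1.67], [-3.05, -0], [-3.03, 3.03]. Speed limits (rad/s): [2.39, 2.39, 3.01, 3.14, 3.14, 3.14].

## Interface

Orientations are given as [roll, pitch, yaw] about the fixed x, y, z axes, in that order (R = Rz(yaw) Ry(pitch) Rx(roll)).
In Python, from station import arm gives the robot as it stands. The module is installed in compiled form; this text tells all that it offers.
- The arm moves only by the shell command python3 -m crank 'ROWS' [FORCE]. ROWS is JSON, a list of rows, each an object of numbers: "dx", "dy", "dz": the shift along the world's x, y, z in m; "twist": the turn about the world's z in degrees; "grip": the opening, from -1 (shut) to 1 (fully open). A call has exactly 5 rows; each row is the pose to reach, as a shift and turn from the pose commanded when the call began; what a row does not reach only later rows make up. A row lasts 1/12 s, in which the tool goes at most 41.7 mm and 7.16 degrees, less where a joint would pass 70% of its speed; a pose out of reach is approached as far as the arm can. A call with a gripper value outside its range is refused whole. The fingers move at their own pace and stop on an object; FORCE is the grip in N (left out, the last holds). Time passes only in rows, so rows that repeat a pose let the fingers close, or fill a call up. It gives the time, the measured TCP pose, the force, the opening and the grip force at its end, in the units of the state.
- arm.get_state(): the state, without advancing time (a new reading comes with each control period).
- arm.grab_frame(name): name is "side" or "top" or "wrist"; returns the picture (480x640x3 uint8, red, green, blue); there is no depth.
- arm.get_calibration(name): a dict with "fx", "fy", "cx", "cy" (pixels), "k1" (the pictures are not rectified: a ray, as slopes to the right and down, at radius r is drawn at 1 + k1 r^2 times it, then the intrinsics apply), "cam_to_world" (4x4, takes a point from camera to world coordinates); the wrist camera has in their place "tool_from_camera" (4x4, takes a point from camera to tool coordinates, whose origin is the TCP and whose axes are the flange's). Camera axes: x right, y down, z forward; pixel columns grow to the right and rows downward; lengths in m; the calibration is good to about 2 mm. A picture is of the moment at which its call begins: read the wrist's pose just before it. get_calibration takes no time and is no camera call.
- arm.job_done(): hands the job in; it is judged then, once.
The state is a dict: "t": time; "q": joint angles; "qd": joint speeds; "joint_efforts": joint torques, N m; "eef_pos": TCP position; "ee_rot": TCP orientation; "force": force on the tool from outside, world axes, zero at the start; "moment": the same for the moment, N m; "width": finger opening in m; "gripper_force": force on a finger pad.
Only numpy, scipy, OpenCV 4.12 (cv2) and the standard library are available. Lean on these libraries where they do the work, as an engineer would, in place of code of your own. Each camera call takes 0.05 s, during which the arm holds its last target. There are 200 camera calls.

## Task

The tan wallet on the press bed is ready for its monogram. Turn the depth knob on top of the press until its pointer lines up with the brass index tab, leaving the tab where it is, and let go of the knob. Then press the lever down by its grip, past the first and second click into the third, without letting it fly back, and finish while still holding it down there against its return spring, so that the die stays pressed on the wallet; do not shift the wallet or disturb the things standing around.

Things in the scene. Friction and masses are not known exactly. Their poses are not given: they have to be found in the camera images.
- press: Grey bench press for monograms, fixed. Foot 175 x 150 mm, 24 mm high; steel bed top 32 mm up; rear column topped by the knob; head on its front 72 mm wide, 114 to 190 mm up. Origin on the island surface straight under the ram and die; x points to its rear (column; the knob axis is at x = +72 mm), so the open front faces -x; z up. The lever is on its -y side (right).
- knob_grip (a point): On the vertical axis of the black depth knob on the column cap, 235 mm above the island: TCP height for gripping. Knob: a bar 47 long, 12 wide, 28 high (top at 242 mm) on a round skirt of 49 mm diameter (upper face at 214 mm); pinch the bar across its 12 mm. The frame turns with the knob: the bar lies along its x axis, the pointer end is the -x end.
- knob_nose (a point): Upper edge of the pointer end of the knob's bar, 23.5 mm out from the axis; a white line runs along the bar top from the axis to this end and down its end face.
- depth_knob (a joint): Angle of the depth knob, rad, growing clockwise seen from above; 0 when the pointer faces the front (-x) of the press; range -1.5 to 1.5. Light friction (0.04 N m), stays where it is left. It screws the whole head down 0.64 mm per rad.
- index_tip (a point): Brass index tab, 12 mm long radially, 3.6 mm wide, standing out beyond the knob skirt just over the dial plate, 34 mm from the knob axis, 206 mm above the island. The frame turns with the tab's ring about the knob axis; its -x axis points outward through the tab. The tab sits stiffly (0.3 N m).
- index_tab (a joint): Angle of the index tab about the knob axis, rad, counted just as the knob's: pointer and tab are in line when both joint values are equal.
- lever_turn (a joint): Lever angle, rad: 0 at rest (40 degrees above level, to the front), grows as it is pressed down, stop at 1.15. A sprung plunger on a toothed wheel gives clicks: seats at 0.35 (first), 0.70 (second), 1.05 (third), with ridges at 0.175, 0.525, 0.875 to push over. A spring returns it from anywhere when let go: 9 N at the grip at the start, up to 15 N near the third click.
- press_lever: The whole lever: detent wheel, hub, 11 mm steel arm and wooden grip. Origin on the lever's turning axis inside the head, 143 mm above the island; y along that axis, parallel to the y axis of the press. The frame turns with the lever.
- lever_grip (a point): Brown wooden lever grip, a level round bar, 24 mm diameter, 82 mm long, parallel to the y axis of the press. This point is its middle, 226 mm above the island at rest, 98 mm at the third click; its path is an arc of 130 mm radius about lever_pivot. Push it down from above with the fingertips or pinch it. The frame turns with the lever.
- lever_pivot (a point): Point on the lever's level turning axis (along the y axis of the press), 143 mm above the island, on the same line across the press as the middle of the grip.
- die: Brass die of 34 x 16 mm under a sprung steel holder below the ram; origin at the centre of its underside. It comes down 22 mm per rad of the lever, meets the wallet soon after the second click, then its spring (1.2 N/mm) presses the leather with about 10 N at the third click.
- wallet: Tan leather wallet lying loose on the press bed under the die, 88 x 109 mm, 13 mm thick; origin at the centre of its underside.
- spare_wallet: Dark brown leather wallet, loose on the island to the left of the press, 88 x 109 x 14 mm; origin at the centre of its underside. Not to be disturbed.
- card_holder: Half-round wooden stand with white cards, loose, behind and to the left of the press, 57 x 110 x 56 mm; origin at the centre of its underside. Not to be disturbed.
- gift_box: Navy gift box, loose, left of the arm, nearer than the press, 124 x 175 x 60 mm; origin at the centre of its underside. Not to be disturbed.
Things that resemble listed ones, but are neither listed nor needed, are in the scene too. There is more than one size of the wallet; the job needs the middle-sized.

How it is judged:
By the outcome, as a careful person would: the job done as asked, in the order asked, and still so for the second after the job is handed in, while the arm keeps its last pose, push and grip.
It also fails if it takes over 59 s, if anything falls off the work surface, if the arm or the gripper's body presses on something with over 40 N, if the wrist force passes 120 N, or if a joint passes its speed limit or range.

## Working session

There is one attempt and no reset: what is moved stays moved. The work goes in short steps, Python scripts to look and compute and a shell command to move; the robot and the scene stay as the last step left them, time stands still between calls to the robot, and variables do not carry over. Pictures are saved under pics/ and viewed, at most 10 in all, crops included, and the job is handed in when it is done.

```bash
mkdir -p pics
cat > h.py <<'E'
import numpy as np, cv2
from station import arm
from scipy.spatial.transform import Rotation as R
def save(n,img): cv2.imwrite('pics/'+n+'.png',cv2.cvtColor(img,cv2.COLOR_RGB2BGR))
def pose(cal,st=None):
    if 'cam_to_world' in cal: return np.array(cal['cam_to_world'])
    T=np.eye(4);T[:3,:3]=R.from_euler('xyz',st['ee_rot']).as_matrix();T[:3,3]=st['eef_pos']
    return T@np.array(cal['tool_from_camera'])
def ray(cal,T,u,v):
    K=np.array([[cal['fx'],0,cal['cx']],[0,cal['fy'],cal['cy']],[0,0,1.]])
    p=cv2.undistortPoints(np.array([[[u,v]]],float),K,np.array([cal['k1'],0,0,0.]))[0,0]
    return T[:3,3],T[:3,:3]@np.array([p[0],p[1],1])
def onz(cal,T,u,v,z):
    o,d=ray(cal,T,u,v); return o+d*(z-o[2])/d[2]
def proj(cal,T,P):
    c=np.linalg.inv(T)@np.append(P,1);x,y=c[0]/c[2],c[1]/c[2];s=1+cal['k1']*(x*x+y*y)
    return np.array([cal['fx']*x*s+cal['cx'],cal['fy']*y*s+cal['cy']])
E
python3 - <<'E'
from h import *
print(arm.get_state())
for n in('side','top'):
    save(n+'0',arm.grab_frame(n)); c=arm.get_calibration(n); print(n,c)
E
```

```text
{'t': 0.0, 'q': array([ 1.44707227e+00,  3.59394544e-01,  1.10454552e-02, -3.14222771e-04,
       -1.22411013e+00, -2.88107870e-01]), 'qd': array([-0.00017614, -0.00287428,  0.00020606,  0.00072817, -0.00096842,
       -0.00045277]), 'joint_efforts': array([ 1.03595576e-03, -5.82718062e+01,  2.93056369e+01,  6.99696064e+00,
        6.87127031e-03, -1.67577477e-04]), 'eef_pos': array([0.27003988, 0.61812406, 0.24441836]), 'ee_rot': array([ 3.13991437e+00, -1.89319483e-04, -4.11938782e-01]), 'force': array([-0.78558258, -0.15690792,  0.41459847]), 'moment': array([-0.01511995, -0.00892364, -0.03440868]), 'gripper_force': 0.0, 'width': 0.0874954331488068}
side {'fx': 482.3352305466831, 'fy': 482.3352305466831, 'cx': 317.7947023961677, 'cy': 240.36504436196657, 'k1': -0.09485531038170593, 'cam_to_world': array([[ 0.96853864, -0.10376948,  0.22619635,  0.328267  ],
       [-0.24825126, -0.46656369,  0.84893441, -0.54691908],
       [ 0.01744152, -0.87837931, -0.47764587,  0.56127413],
       [ 0.        ,  0.        ,  0.        ,  1.        ]])}
top {'fx': 513.4660606465142, 'fy': 513.4660606465142, 'cx': 319.8724026392299, 'cy': 242.61934068447326, 'k1': -0.09662562358064732, 'cam_to_world': array([[-0.01616923, -0.99754284,  0.06816773,  0.42231895],
       [-0.99983892,  0.01559995, -0.00887521,  0.16270587],
       [ 0.00778999, -0.06830025, -0.9976344 ,  1.1093748 ],
       [ 0.        ,  0.        ,  0.        ,  1.        ]])}
```

View pics/side0.png

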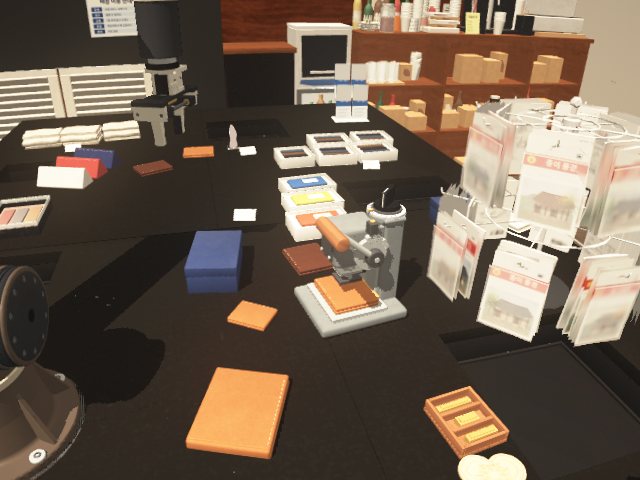

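View pics/top0.png

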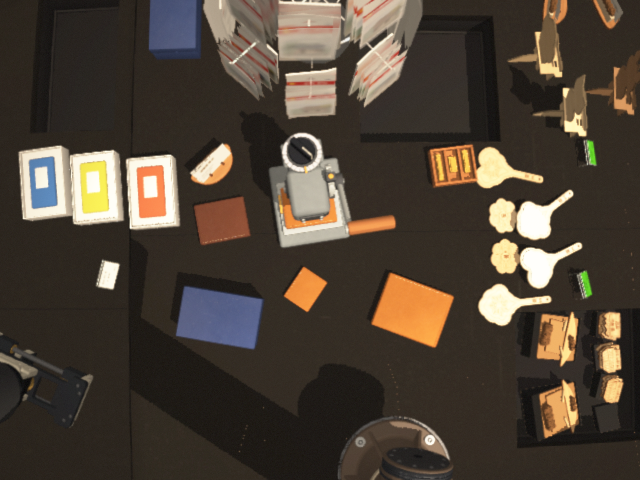

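The press is at top (310,195): knob at (301,152), grip at (372,225). In the side view, the knob is at (386,205) and the grip at (332,234). There are three tan wallets: a small one at top (306,288), a large one at (413,308), and the middle-sized one on the bed at (310,222). Only the one on the bed lies under the die, so that's the one meant. A tall card rack stands behind the press at top (310,60). Next I'll confirm this in an enlarged crop.

Run:
```python
from h import *
a=cv2.imread('pics/top0.png')[125:255,255:405]; b=cv2.imread('pics/side0.png')[175:335,285:415]
a=cv2.resize(a,None,fx=3,fy=3,interpolation=2); b=cv2.resize(b,None,fx=2.6,fy=2.6,interpolation=2)
o=np.zeros((420,800,3),'u1');o[:a.shape[0],:a.shape[1]]=a;o[:b.shape[0],455:455+b.shape[1]]=b
cv2.imwrite('pics/crop1.png',o)
c=arm.get_calibration('top');T=pose(c)
for nm,u,v,z in[('knob',301,152,.214),('grip a',350,229,.226),('grip b',395,222,.226),('gripmid',372,225,.226),('footFL',278,247,.024),('footFR',351,237,.024),('card',312,105,.2)]:print(nm,onz(c,T,u,v,z).round(4))
```

```text
knob [0.6452 0.1856 0.214 ]
grip a [0.5055 0.1024 0.226 ]
grip b [0.5165 0.0239 0.226 ]
gripmid [0.5118 0.0641 0.226 ]
footFL [0.4886 0.2419 0.024 ]
footFR [0.5074 0.0868 0.024 ]
card [0.7359 0.1649 0.2   ]
```

View pics/crop1.png

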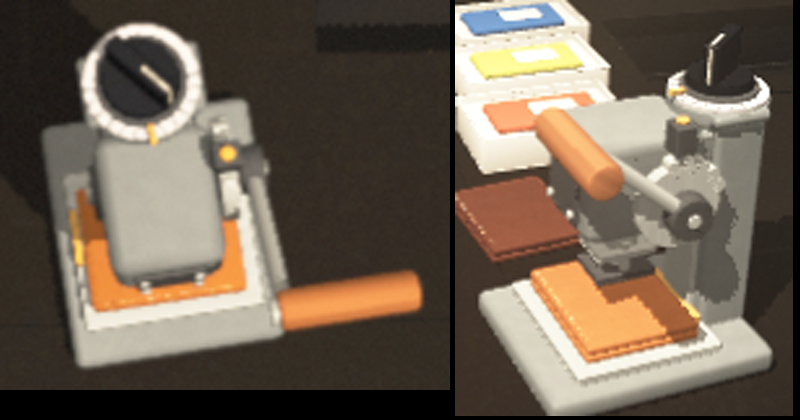

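The crop confirms it. The middle-sized tan wallet lies under the die. The white pointer line runs from crop (142,68) to (170,92), and the brass tab is at (153,134). So the pointer is about 45° counterclockwise of the tab and the knob needs a clockwise turn.

Run:
```python
from h import *
c=arm.get_calibration('top');T=pose(c);s=arm.get_calibration('side');S=pose(s)
print(arm.get_calibration('wrist'))
for z in(.1,.2,.3,.4):
    for uv in((312,117),(250,97),(365,103)):
        P=onz(c,T,*uv,z); print(uv,P.round(3),proj(s,S,P).round(0))
for P in((.645,.186,.242),): print(proj(s,S,np.array(P)),proj(c,T,np.array(P)))
# knob cap via side: skirt centre ~ px
print('side knob top',onz(s,S,285+565/2-455/2*0+0,200,.242) if 0 else '')
```

```text
{'fx': 348.2859517046379, 'fy': 348.2859517046379, 'cx': 321.51546912530995, 'cy': 238.90980077361496, 'k1': -0.04377734565538113, 'tool_from_camera': array([[-1.07090990e-03, -9.55414697e-01, -2.95265320e-01,
         8.07709964e-02],
       [ 9.99999120e-01, -7.91980216e-04, -1.06426117e-03,
        -3.32259501e-04],
       [ 7.82966476e-04, -2.95266200e-01,  9.55414705e-01,
        -1.39429611e-01],
       [ 0.00000000e+00,  0.00000000e+00,  0.00000000e+00,
         1.00000000e+00]])}
(312, 117) [0.745 0.165 0.1  ] [432. 256.]
(250, 97) [0.789 0.291 0.1  ] [425. 225.]
(365, 103) [0.773 0.058 0.1  ] [474. 284.]
(312, 117) [0.713 0.165 0.2  ] [423. 210.]
(250, 97) [0.753 0.278 0.2  ] [417. 185.]
(365, 103) [0.739 0.068 0.2  ] [463. 233.]
(312, 117) [0.681 0.165 0.3  ] [413. 158.]
(250, 97) [0.717 0.265 0.3  ] [408. 140.]
(365, 103) [0.704 0.079 0.3  ] [449. 175.]
(312, 117) [0.649 0.165 0.4  ] [401.  99.]
(250, 97) [0.68  0.253 0.4  ] [397.  88.]
(365, 103) [0.669 0.089 0.4  ] [434. 110.]
[385.54847954 186.74398239] [300.3134569  148.14399516]
side knob top
```

```bash
python3 -m crank '[{"dx":0.02,"dy":-0.02,"dz":0.03,"twist":-6},{"dx":0.045,"dy":-0.045,"dz":0.055,"twist":-13},{"dx":0.07,"dy":-0.075,"dz":0.075,"twist":-20},{"dx":0.095,"dy":-0.105,"dz":0.085,"twist":-26},{"dx":0.12,"dy":-0.135,"dz":0.085,"twist":-33}]'
python3 -m crank '[{"dx":0.025,"dy":-0.03,"twist":-6},{"dx":0.05,"dy":-0.06,"twist":-13},{"dx":0.075,"dy":-0.09,"twist":-20},{"dx":0.1,"dy":-0.12,"twist":-26},{"dx":0.125,"dy":-0.15,"twist":-32}]'
python3 -m crank '[{"dx":0.026,"dy":-0.03,"twist":-6},{"dx":0.052,"dy":-0.06,"twist":-13},{"dx":0.078,"dy":-0.09,"twist":-20},{"dx":0.104,"dy":-0.12,"twist":-26},{"dx":0.12,"dy":-0.142,"twist":-32}]'
python3 - <<'E'
from h import *
st=arm.get_state();print(st['t'],st['eef_pos'],np.degrees(st['ee_rot']),st['q'])
save('w1',arm.grab_frame('wrist'));c=arm.get_calibration('wrist');T=pose(c,st)
print(proj(c,T,np.array([.645,.186,.242])))
E
```

```text
0.1 [0.27002652 0.61817912 0.2444865 ] [ 1.79911065e+02 -1.03276932e-02 -2.36004882e+01] [ 1.44711833e+00  3.59355541e-01  1.11321281e-02 -2.85386396e-04
 -1.22411235e+00 -2.88131195e-01]
[-2842976.95646943  5304173.2819973 ]invalid input at $[0]: expected keys dx, dy, dz, twist, grip
invalid input at $[0]: expected keys dx, dy, dz, twist, grip
invalid input at $[0]: expected keys dx, dy, dz, twist, grip
```

View pics/w1.png

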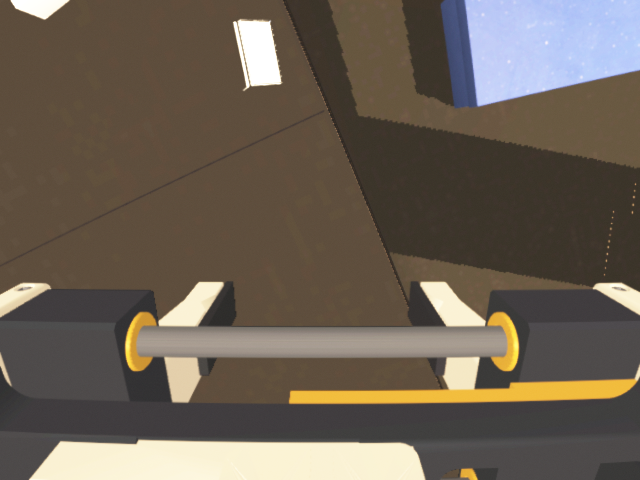

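Every row needs all five keys. The wrist view shows only the gripper's rod along row 340 and the box at (560,50), so the knob is best seen ahead of the fingers.

```bash
python3 -m crank '[{"dx":0.02,"dy":-0.02,"dz":0.03,"twist":-6,"grip":1},{"dx":0.045,"dy":-0.045,"dz":0.055,"twist":-13,"grip":1},{"dx":0.07,"dy":-0.075,"dz":0.075,"twist":-20,"grip":1},{"dx":0.095,"dy":-0.1,"dz":0.085,"twist":-26,"grip":1},{"dx":0.12,"dy":-0.125,"dz":0.085,"twist":-33,"grip":1}]' | tail -3
python3 -m crank '[{"dx":0.025,"dy":-0.025,"dz":0,"twist":-6,"grip":1},{"dx":0.05,"dy":-0.05,"dz":0,"twist":-13,"grip":1},{"dx":0.075,"dy":-0.075,"dz":0,"twist":-20,"grip":1},{"dx":0.1,"dy":-0.1,"dz":0,"twist":-26,"grip":1},{"dx":0.125,"dy":-0.125,"dz":0,"twist":-32,"grip":1}]' | tail -3
python3 -m crank '[{"dx":0.026,"dy":-0.025,"dz":0,"twist":-6,"grip":1},{"dx":0.052,"dy":-0.05,"dz":0,"twist":-13,"grip":1},{"dx":0.078,"dy":-0.075,"dz":0,"twist":-20,"grip":1},{"dx":0.104,"dy":-0.1,"dz":0,"twist":-26,"grip":1},{"dx":0.13,"dy":-0.125,"dz":0,"twist":-32,"grip":1}]'
python3 - <<'E'
from h import *
st=arm.get_state();print(st['t'],st['eef_pos'],np.degrees(st['ee_rot']),st['q'])
save('w2',arm.grab_frame('wrist'));c=arm.get_calibration('wrist');T=pose(c,st)
print(proj(c,T,np.array([.645,.186,.242])))
E
```

```text
force: [0.9, 0.8, 0.0]
width: 0.0878
gripper_force: 0.0
force: [0.4, 0.6, -0.6]
width: 0.0877
gripper_force: 0.0
t: 1.4
eef_pos: [0.6461, 0.2421, 0.3301]
ee_rot: [3.141, -0.0, -2.11]
force: [0.8, 0.2, 0.4]
width: 0.0873
gripper_force: 0.0
1.4 [0.64613903 0.24207516 0.33012498] [ 1.79984583e+02 -1.79374317e-02 -1.20893654e+02] [ 6.40075043e-01  3.48506866e-01  1.86357926e-01 -1.30966872e-04
 -1.40903945e+00 -1.17924994e+00]
[279.62052171 181.1984177 ]
```

View pics/w2.png

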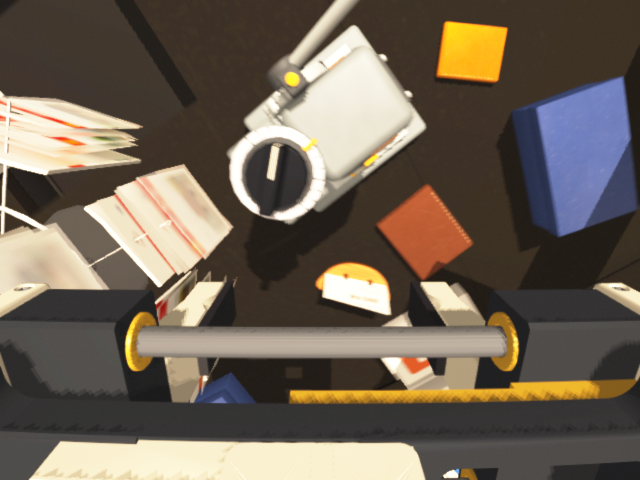

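Wrist view: knob skirt centred near (277,173), white line from (274,178) to (275,146), and brass tab at (311,143). The nearest rack card has corners at (232,228) and (182,167). I'll triangulate those card corners and measure the angles.

Run:
```python
from h import *
st=arm.get_state();c=arm.get_calibration('wrist');T=pose(c,st);t=arm.get_calibration('top');TT=pose(t)
def tri(w,p):
    o1,d1=ray(c,T,*w);o2,d2=ray(t,TT,*p);d1/=np.linalg.norm(d1);d2/=np.linalg.norm(d2)
    A=np.c_[d1,-d2];s=np.linalg.lstsq(A,o2-o1,rcond=None)[0];a,b=o1+s[0]*d1,o2+s[1]*d2
    return ((a+b)/2).round(3),np.linalg.norm(a-b).round(4)
print('cards',tri((232,228),(287,117)),tri((182,167),(335,113)))
im=cv2.cvtColor(cv2.imread('pics/w2.png'),cv2.COLOR_BGR2HSV)
H,S,V=[im[...,i].astype(int) for i in range(3)]
yy,xx=np.mgrid[:480,:640];r=np.hypot(xx-277,yy-173)
def com(m): return xx[m].mean(),yy[m].mean(),m.sum()
dark=(V<60)&(r<42)
cnt=max(cv2.findContours((dark).astype('u1'),0,2)[0],key=cv2.contourArea);e=cv2.fitEllipse(cv2.convexHull(cnt));print('dark',e)
white=(S<90)&(V>140)&(r<37);n,l,s_,ce=cv2.connectedComponentsWithStats(white.astype('u1'));i=1+s_[1:,4].argmax();w=l==i
tab=(S>140)&(V>150)&(H>12)&(H<35)&(r>30)&(r<58);print('white',com(w),s_[i],'tab',com(tab))
ringm=(S<60)&(V>150)&(r<60);cnt=max(cv2.findContours(ringm.astype('u1'),0,2)[0],key=cv2.contourArea);er=cv2.fitEllipse(cv2.convexHull(cnt));print('ring',er)
C=onz(c,T,*er[0],.204);C2=onz(c,T,*e[0],.214);print('centre',C,C2)
pw=np.argwhere(w)[:,::-1];vx,vy,x0,y0=cv2.fitLine(pw.astype(np.float32),2,0,.01,.01).ravel()
a=onz(c,T,x0-vx*15,y0-vy*15,.242);b=onz(c,T,x0+vx*15,y0+vy*15,.242);d=b-a
print('line dir deg',np.degrees(np.arctan2(d[1],d[0])),'mid',(a+b)/2)
tb=onz(c,T,*com(tab)[:2],.206);
for q in(C,C2):
    v=tb-q;print('tab',np.hypot(*v[:2]),np.degrees(np.arctan2(v[1],v[0])))
```

```text
cards (array([ 0.789,  0.219, -0.024]), np.float64(0.0091)) (array([0.764, 0.118, 0.069]), np.float64(0.0007))
dark ((275.9512634277344, 177.86474609375), (58.585208892822266, 71.83619689941406), 7.554452419281006)
white (np.float64(282.4379562043796), np.float64(157.86861313868613), np.int64(548)) [241 137  73  69 548] tab (np.float64(308.5853658536585), np.float64(145.609756097561), np.int64(41))
ring ((280.7984924316406, 166.42593383789062), (105.77639770507812, 110.60269165039062), 130.71405029296875)
centre [0.64747355 0.17454895 0.204     ] [0.65352448 0.17936606 0.214     ]
line dir deg 139.70538092504006 mid [0.63795182 0.16989531 0.242     ]
tab 0.025980627553697407 -175.76328076690515
tab 0.0326627904166173 -168.09770665325175
```

Run:
```python
from h import *
a=cv2.imread('pics/w2.png')[115:235,220:340];cv2.imwrite('pics/crop2.png',cv2.resize(a,None,fx=5,fy=5,interpolation=2))
st=arm.get_state();c=arm.get_calibration('wrist');T=pose(c,st)
```

```text
(no output)
```

View pics/crop2.png

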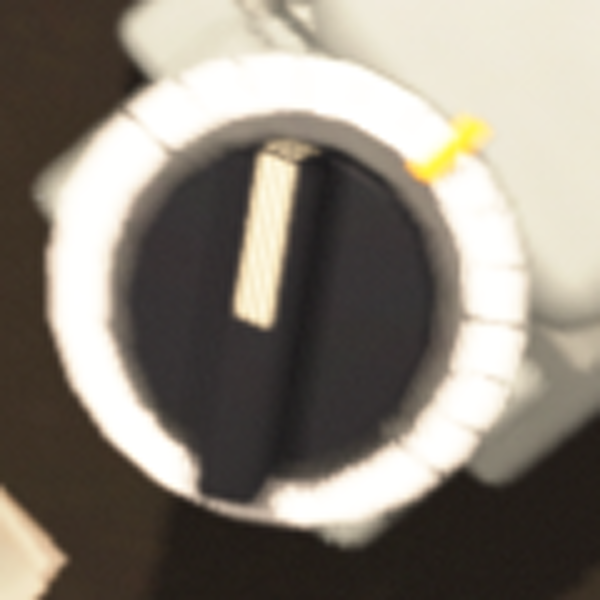

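The enlarged crop shows the white line from (253,325) at the axis to (278,152) at the nose. The tab runs from (422,170) to (480,128), and the dial ring spans columns 48–528 and rows 52–525.

Run:
```python
from h import *
st=arm.get_state();c=arm.get_calibration('wrist');T=pose(c,st)
g=lambda u,v,z:onz(c,T,220+u/5,115+v/5,z)[:2]
ang=lambda d:np.degrees(np.arctan2(d[1],d[0]))
ax=g(253,325,.242);n=g(278,152,.242);tail=g(236,490,.242);C=g(288,288,.204);sk=g(282,285,.214)
print('axis by line',ax,'bar mid',(n+tail)/2,'len',np.hypot(*(n-tail)),'dir',ang(n-ax),ang(n-tail))
print('ring',C,np.hypot(*(g(48,288,.204)-g(528,288,.204)))/2,'skirt',sk)
ti,to=g(422,170,.206),g(480,128,.206);A=np.mean([(n+tail)/2,C],axis=0)
print('tab dir own',ang(to-ti),'from axis',ang((ti+to)/2-A),ang((ti+to)/2-C),np.hypot(*((ti+to)/2-A)),'A',A,st['eef_pos'])
```

```text
axis by line [0.65225993 0.17761547] bar mid [0.6519272  0.17789447] len 0.04433966087021973 dir -132.09009282751478 -130.96859226111266
ring [0.65205769 0.17711358] 0.03624975159935776 skirt [0.65089992 0.1760136 ]
tab dir own -176.63718612511917 from axis -171.49688133091183 -172.20367399711228 0.03207687562852106 A [0.65199244 0.17750402] [0.64960129 0.23765586 0.32921918]
```

```bash
python3 -m crank '[{"dx":0,"dy":0,"dz":0,"twist":-5,"grip":1},{"dx":0,"dy":0,"dz":0,"twist":-10,"grip":1},{"dx":0,"dy":0,"dz":0,"twist":-10.5,"grip":1},{"dx":0,"dy":0,"dz":0,"twist":-10.5,"grip":1},{"dx":0,"dy":0,"dz":0,"twist":-10.5,"grip":1}]'
python3 - <<'E'
from h import *
st=arm.get_state();print(st['eef_pos'],np.degrees(st['ee_rot']))
save('w3',arm.grab_frame('wrist'));c=arm.get_calibration('wrist');T=pose(c,st)
p=proj(c,T,np.array([.648,.182,.225])).astype(int);print(p)
a=cv2.imread('pics/w3.png')[p[1]-60:p[1]+60,p[0]-60:p[0]+60];cv2.imwrite('pics/crop3.png',cv2.resize(a,None,fx=5,fy=5,interpolation=2))
E
```

```text
t: 1.87
eef_pos: [0.645, 0.2438, 0.3302]
ee_rot: [3.141, -0.0, -2.285]
force: [-0.7, 0.6, 0.4]
width: 0.0876
gripper_force: 0.0
[0.64499779 0.24376557 0.33023478] [ 1.79993943e+02 -1.22380938e-02 -1.30914221e+02]
[261 183]
```

View pics/crop3.png

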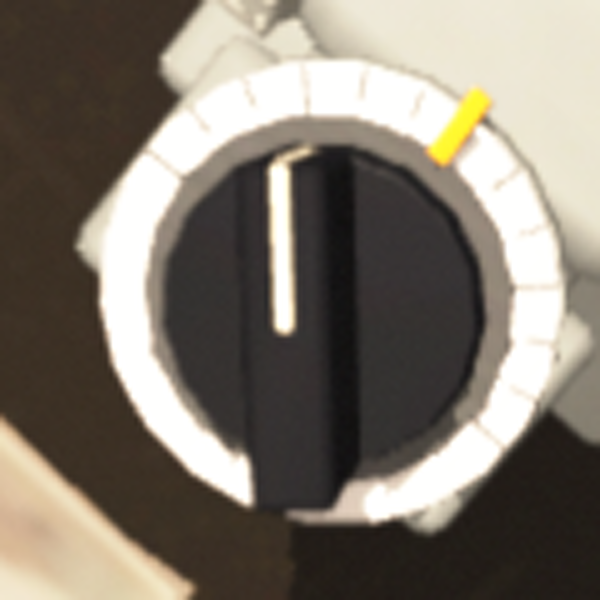

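The image is sharp now. Line from (284,332) to (280,165), bar tail about (288,508), ring columns 102–563 and rows 58–522, tab from (440,160) to (482,95).

Run:
```python
from h import *
st=arm.get_state();c=arm.get_calibration('wrist');T=pose(c,st)
g=lambda u,v,z:onz(c,T,201+u/5,123+v/5,z)[:2]
ang=lambda d:np.degrees(np.arctan2(d[1],d[0]))
ax=g(284,332,.242);n=g(280,163,.242);tail=g(288,508,.242);C=g(332,290,.204)
print('axis by line',ax,'bar mid',(n+tail)/2,'len',np.hypot(*(n-tail)),'dir',ang(n-ax),ang(n-tail))
print('ring',C)
ti,to=g(440,160,.207),g(482,95,.207);A=np.mean([ax,(n+tail)/2,C],axis=0)
print('tab own',ang(to-ti),'from axis',ang((ti+to)/2-A),ang(to-A),np.hypot(*((ti+to)/2-A)),'A',A,st['eef_pos'])
```

```text
axis by line [0.64860758 0.18342623] bar mid [0.64937307 0.1842147 ] len 0.04570652442442738 dir -132.58037825528413 -132.65598524845882
ring [0.64793572 0.18364575]
tab own -165.4589016887422 from axis -171.19419947279022 -170.3452320934538 0.032360155389154724 A [0.64863879 0.18376222] [0.6449612  0.24382349 0.33034999]
```

Axis is at (0.6485, 0.1837), which agrees with the top view. Pointer direction is -132.6° and tab -170.5°, so the twist will be about -38°. Moving over the knob and down.

```bash
python3 -m crank '[{"dx":0.001,"dy":-0.02,"dz":0,"twist":-1.7,"grip":0.2},{"dx":0.002,"dy":-0.04,"dz":0,"twist":-1.7,"grip":0.2},{"dx":0.0035,"dy":-0.06,"dz":0,"twist":-1.7,"grip":0.2},{"dx":0.0035,"dy":-0.06,"dz":-0.02,"twist":-1.7,"grip":0.2},{"dx":0.0035,"dy":-0.06,"dz":-0.05,"twist":-1.7,"grip":0.2}]'
python3 -m crank '[{"dx":0,"dy":0,"dz":-0.015,"twist":0,"grip":0.2},{"dx":0,"dy":0,"dz":-0.03,"twist":0,"grip":0.2},{"dx":0,"dy":0,"dz":-0.0425,"twist":0,"grip":0.2},{"dx":0,"dy":0,"dz":-0.0425,"twist":0,"grip":0.2},{"dx":0,"dy":0,"dz":-0.0425,"twist":0,"grip":0.2}]'
```

```text
t: 2.33
eef_pos: [0.6502, 0.1832, 0.2838]
ee_rot: [-3.139, 0.007, -2.316]
force: [0.7, 0.4, -1.6]
width: 0.0601
gripper_force: 0.0
t: 2.75
eef_pos: [0.6484, 0.1837, 0.2376]
ee_rot: [3.141, -0.001, -2.316]
force: [0.5, -0.4, 0.9]
width: 0.0526
gripper_force: 0.0
```

```bash
python3 -m crank '[{"dx":0,"dy":0,"dz":0,"twist":0,"grip":-1},{"dx":0,"dy":0,"dz":0,"twist":0,"grip":-1},{"dx":0,"dy":0,"dz":0,"twist":0,"grip":-1},{"dx":0,"dy":0,"dz":0,"twist":0,"grip":-1},{"dx":0,"dy":0,"dz":0,"twist":0,"grip":-1}]' 15
python3 -m crank '[{"dx":0,"dy":0,"dz":0,"twist":0,"grip":-1},{"dx":0,"dy":0,"dz":0,"twist":0,"grip":-1},{"dx":0,"dy":0,"dz":0,"twist":0,"grip":-1},{"dx":0,"dy":0,"dz":0,"twist":0,"grip":-1},{"dx":0,"dy":0,"dz":0,"twist":0,"grip":-1}]'
```

```text
t: 3.17
eef_pos: [0.6488, 0.1836, 0.2384]
ee_rot: [-3.141, 0.001, -2.318]
force: [0.2, 0.3, 0.4]
width: 0.0251
gripper_force: 0.0
t: 3.58
eef_pos: [0.6487, 0.1836, 0.238]
ee_rot: [3.142, 0.0, -2.318]
force: [-1.0, -0.0, 1.6]
width: 0.0118
gripper_force: 15.0
```

```bash
python3 -m crank '[{"dx":0,"dy":0,"dz":0,"twist":-3,"grip":-1},{"dx":0,"dy":0,"dz":0,"twist":-8,"grip":-1},{"dx":0,"dy":0,"dz":0,"twist":-13,"grip":-1},{"dx":0,"dy":0,"dz":0,"twist":-18,"grip":-1},{"dx":0,"dy":0,"dz":0,"twist":-22,"grip":-1}]'
python3 -m crank '[{"dx":0,"dy":0,"dz":0,"twist":-5,"grip":-1},{"dx":0,"dy":0,"dz":0,"twist":-10,"grip":-1},{"dx":0,"dy":0,"dz":0,"twist":-14,"grip":-1},{"dx":0,"dy":0,"dz":0,"twist":-16,"grip":-1},{"dx":0,"dy":0,"dz":0,"twist":-16,"grip":-1}]'
```

```text
t: 4.0
eef_pos: [0.6486, 0.1838, 0.238]
ee_rot: [3.141, 0.0, -2.706]
force: [-1.4, 1.7, 2.0]
width: 0.012
gripper_force: 15.0
t: 4.42
eef_pos: [0.6485, 0.1839, 0.238]
ee_rot: [3.141, -0.0, -2.982]
force: [-2.6, 2.8, 2.1]
width: 0.0122
gripper_force: 15.0
```

Knob turned. Releasing, rising, and going back to the earlier view pose to check.

```bash
python3 -m crank '[{"dx":0,"dy":0,"dz":0,"twist":0,"grip":0.2},{"dx":0,"dy":0,"dz":0,"twist":0,"grip":0.2},{"dx":0,"dy":0,"dz":0,"twist":0,"grip":0.2},{"dx":0,"dy":0,"dz":0.01,"twist":0,"grip":0.2},{"dx":0,"dy":0,"dz":0.035,"twist":0,"grip":0.2}]' | tail -2
python3 -m crank '[{"dx":0,"dy":0,"dz":0.03,"twist":0,"grip":0.2},{"dx":-0.001,"dy":0.015,"dz":0.058,"twist":7,"grip":0.2},{"dx":-0.002,"dy":0.03,"dz":0.058,"twist":14,"grip":0.2},{"dx":-0.003,"dy":0.045,"dz":0.058,"twist":21,"grip":0.2},{"dx":-0.0035,"dy":0.06,"dz":0.058,"twist":28,"grip":0.2}]' | tail -2
python3 -m crank '[{"dx":0,"dy":0,"dz":0,"twist":6,"grip":0.2},{"dx":0,"dy":0,"dz":0,"twist":12,"grip":0.2},{"dx":0,"dy":0,"dz":0,"twist":12,"grip":0.2},{"dx":0,"dy":0,"dz":0,"twist":12,"grip":0.2},{"dx":0,"dy":0,"dz":0,"twist":12,"grip":0.2}]'
python3 - <<'E'
from h import *
st=arm.get_state();print(st['eef_pos'],np.degrees(st['ee_rot']))
save('w4',arm.grab_frame('wrist'));c=arm.get_calibration('wrist');T=pose(c,st)
p=proj(c,T,np.array([.648,.182,.225])).astype(int);print(p)
a=cv2.imread('pics/w4.png')[p[1]-60:p[1]+60,p[0]-60:p[0]+60];cv2.imwrite('pics/crop4.png',cv2.resize(a,None,fx=5,fy=5,interpolation=2))
E
```

```text
width: 0.0398
gripper_force: 0.0
width: 0.0527
gripper_force: 0.0
t: 5.67
eef_pos: [0.6453, 0.2433, 0.3313]
ee_rot: [-3.141, 0.0, -2.286]
force: [0.4, -0.5, -0.9]
width: 0.0529
gripper_force: 0.0
[0.64526046 0.24333371 0.33129709] [-1.79989597e+02  1.85434241e-02 -1.30992808e+02]
[262 183]
```

View pics/crop4.png

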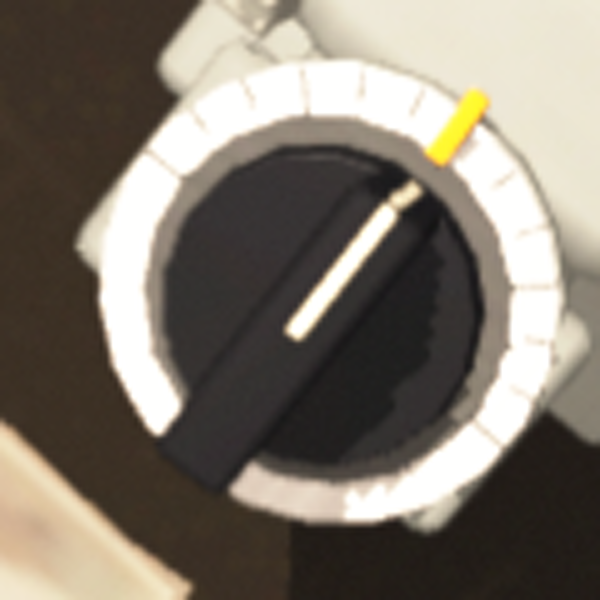

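The pointer line runs from (294,335) to (393,210) and nearly meets the tab, which runs from (438,160) to (480,95).

Run:
```python
from h import *
st=arm.get_state();c=arm.get_calibration('wrist');T=pose(c,st)
im=cv2.imread('pics/crop4.png');hsv=cv2.cvtColor(im,cv2.COLOR_BGR2HSV)
tab=cv2.inRange(hsv,(15,150,150),(35,255,255));wh=cv2.inRange(hsv,(0,0,130),(180,110,255));wh[np.hypot(*(np.mgrid[:600,:600]-np.array([280,342])[:,None,None]))>105]=0
g=lambda u,v,z:onz(c,T,202+u/5,123+v/5,z)[:2]
ang=lambda d:np.degrees(np.arctan2(d[1],d[0]))
for nm,m,z in(('tab',tab,.207),('line',wh,.242)):
    n,l,s,ce=cv2.connectedComponentsWithStats(m);i=1+s[1:,4].argmax();r=cv2.minAreaRect(np.argwhere(l==i)[:,::-1].astype(np.float32))
    vx,vy,x0,y0=cv2.fitLine(np.argwhere(l==i)[:,::-1].astype(np.float32),2,0,.01,.01).ravel();
    if vy>0: vx,vy=-vx,-vy
    a,b=g(x0-25*vx,y0-25*vy,z),g(x0+25*vx,y0+25*vy,z)
    print(nm,ce[i],s[i],ang(b-a),r)
    if nm=='tab':tc=g(*ce[i],.207)
C=g(331,290,.204);ax=g(294,337,.242);n=g(393,210,.242);tl=g(190,465,.242);print(C,ax,(n+tl)/2,ang(n-ax),ang(n-tl))
for A in(C,ax,(n+tl)/2):print(ang(tc-A),np.hypot(*(tc-A)))
```

```text
tab [458.2672112  127.79229872] [ 426   92   62   73 1714] -168.15537519847416 ((457.5600280761719, 127.92001342773438), (24.40000343322754, 82.40000915527344), 36.869895935058594)
line [345.40490503 266.50324597] [ 285  191  127  150 4159] -170.91445147831416 ((346.0220947265625, 265.517333984375), (24.375864028930664, 182.20115661621094), 38.1572265625)
[0.64791918 0.18353379] [0.64803849 0.18469091] [0.64881834 0.18457584] -170.61930336229364 -171.24149153541913
-170.903113068306 0.03156576638419934
-168.88354018986885 0.0318863205604238
-169.345825687533 0.03263041414564566
```

Pointer and tab agree within about 1° using the ring-centred estimate in the same plane, so the knob is set. Next, the lever grip from the initial top and side views.

Run:
```python
from h import *
t=arm.get_calibration('top');TT=pose(t);s=arm.get_calibration('side');SS=pose(s)
def m(n,box):
    h=cv2.cvtColor(cv2.imread(f'pics/{n}.png'),cv2.COLOR_BGR2HSV);k=cv2.inRange(h,(3,120,90),(16,255,255));z=np.zeros_like(k);x0,y0,x1,y1=box;z[y0:y1,x0:x1]=k[y0:y1,x0:x1]
    n_,l,st,ce=cv2.connectedComponentsWithStats(z);i=1+st[1:,4].argmax();r=cv2.minAreaRect(np.argwhere(l==i)[:,::-1].astype(np.float32));print(n,r,st[i]);return r
a=m('top0',(340,205,405,245));b=m('side0',(308,208,352,256))
o1,d1=ray(t,TT,*a[0]);o2,d2=ray(s,SS,*b[0]);d1/=np.linalg.norm(d1);d2/=np.linalg.norm(d2)
q=np.linalg.lstsq(np.c_[d1,-d2],o2-o1,rcond=None)[0];p1,p2=o1+q[0]*d1,o2+q[1]*d2;print((p1+p2)/2,np.linalg.norm(p1-p2))
bx=cv2.boxPoints(a);e=[(bx[i]+bx[(i+1)%4])/2 for i in range(4)];E=[onz(t,TT,*x,.226) for x in e];print(np.array(E).round(4),onz(t,TT,*a[0],.226),onz(s,SS,*b[0],.226))
for i in(0,1):d=E[i]-E[i+2];print(np.hypot(d[0],d[1]),np.degrees(np.arctan2(d[1],d[0])))
st=arm.get_state();print(st['q'])
```

```text
top0 ((371.74853515625, 224.6156005859375), (14.521461486816406, 47.6699333190918), 81.25383758544922) [348 215  48  21 680]
side0 ((328.04974365234375, 230.44476318359375), (51.8076057434082, 17.24442481994629), 41.987213134765625) [308 213  42  39 635]
[0.50953336 0.06569297 0.23159156] 0.004934041740891828
[[0.5251 0.0661 0.226 ]
 [0.5182 0.0233 0.226 ]
 [0.5    0.0629 0.226 ]
 [0.5068 0.1055 0.226 ]] [0.51252471 0.06450383 0.226     ] [0.51001057 0.07605283 0.226     ]
0.025241485666389916 7.376819038940707
0.08292926533313606 -82.08784821049233
[ 6.42481575e-01  3.47080729e-01  1.86564397e-01  8.27387203e-05
 -1.41006032e+00 -1.35747547e+00]
```

Grip middle is at (0.5125, 0.0645, 0.226), axis yaw 7.6°, length 83 mm and diameter 25 mm, all matching the spec. I'll go above it with the fingers shut, fingers closing along press x, camera facing outward, 10 mm outboard of the middle.

```bash
python3 -m crank '[{"dx":-0.015,"dy":-0.02,"dz":0,"twist":5,"grip":-1},{"dx":-0.03,"dy":-0.045,"dz":0,"twist":10,"grip":-1},{"dx":-0.045,"dy":-0.07,"dz":0,"twist":15,"grip":-1},{"dx":-0.06,"dy":-0.095,"dz":0,"twist":20,"grip":-1},{"dx":-0.075,"dy":-0.12,"dz":0,"twist":25,"grip":-1}]' | tail -2
python3 -m crank '[{"dx":-0.015,"dy":-0.02,"dz":0,"twist":5,"grip":-1},{"dx":-0.03,"dy":-0.04,"dz":0,"twist":10,"grip":-1},{"dx":-0.045,"dy":-0.06,"dz":-0.01,"twist":16,"grip":-1},{"dx":-0.056,"dy":-0.069,"dz":-0.03,"twist":22,"grip":-1},{"dx":-0.056,"dy":-0.069,"dz":-0.05,"twist":23.5,"grip":-1}]'
python3 -m crank '[{"dx":0,"dy":0,"dz":0,"twist":0,"grip":-1},{"dx":0,"dy":0,"dz":0,"twist":0,"grip":-1},{"dx":0,"dy":0,"dz":0,"twist":0,"grip":-1},{"dx":0,"dy":0,"dz":-0.005,"twist":0,"grip":-1},{"dx":0,"dy":0,"dz":-0.01,"twist":0,"grip":-1}]'
python3 - <<'E'
from h import *
st=arm.get_state();print(st['eef_pos'],np.degrees(st['ee_rot']))
save('w5',arm.grab_frame('wrist'));a=arm.grab_frame('top')[125:275,250:420];b=arm.grab_frame('side')[160:330,280:430]
a=cv2.resize(a,None,fx=2.3,fy=2.3);b=cv2.resize(b,None,fx=2.6,fy=2.6);o=np.zeros((450,800,3),'u1');o[:a.shape[0],:a.shape[1]]=a;o[:b.shape[0],400:400+b.shape[1]]=b;save('crop5',o)
E
```

```text
width: 0.0251
gripper_force: 0.0
t: 6.55
eef_pos: [0.5127, 0.0527, 0.282]
ee_rot: [-3.138, 0.001, -1.434]
force: [-0.0, 0.8, -0.5]
width: 0.0004
gripper_force: 0.0
t: 6.97
eef_pos: [0.5151, 0.0551, 0.2715]
ee_rot: [-3.14, 0.0, -1.437]
force: [0.3, -0.3, 0.6]
width: 0.0006
gripper_force: 0.0
[0.51506454 0.05509822 0.27154007] [-1.79892921e+02  2.71287973e-02 -8.23263612e+01]
```

View pics/crop5.png

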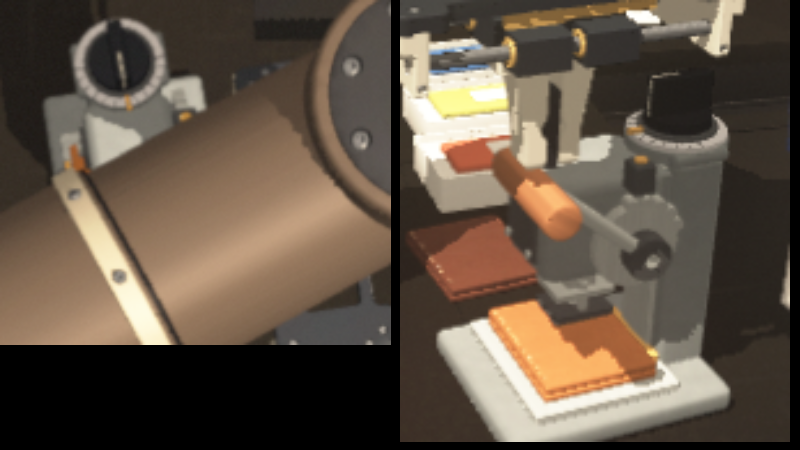

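Side view: fingertips end near crop (565,165), and the grip's near end is at (560,215). Top view: pointer and tab still in line at (122,88)/(128,103). I'll check where the fingertip and the grip top should project.

Run:
```python
from h import *
s=arm.get_calibration('side');S=pose(s);f=lambda P:(proj(s,S,np.array(P))-[280,160])*2.6+[400,0]
st=arm.get_state();x,y,z=st['eef_pos']
print('tip',f([x,y,z-.019]),'tip z230',f([x,y,.23]))
m=np.array([.5125,.0645,.226]);u=np.array([.132,-.991,0]);print('grip near',f(m+.041*u),'mid',f(m),'far',f(m-.041*u),'gripmid top',f(m+[0,0,.012]))
```

```text
tip [543.48494643 159.12237639] tip z230 [542.17857548 193.09499548]
grip near [564.14678736 224.46476608] mid [534.45388314 191.75272659] far [507.36961757 161.92628769] gripmid top [535.10861376 173.13493394]
```

Everything agrees. Pressing down along the arc now.

```bash
python3 -m crank '[{"dx":0,"dy":0,"dz":-0.012,"twist":0,"grip":-1},{"dx":-0.0055,"dy":-0.001,"dz":-0.0195,"twist":0,"grip":-1},{"dx":-0.0105,"dy":-0.0015,"dz":-0.027,"twist":0,"grip":-1},{"dx":-0.015,"dy":-0.002,"dz":-0.035,"twist":0,"grip":-1},{"dx":-0.019,"dy":-0.0025,"dz":-0.043,"twist":0,"grip":-1}]'
```

```text
t: 7.53
eef_pos: [0.4942, 0.0517, 0.229]
ee_rot: [3.141, -0.0, -1.436]
force: [-9.4, 0.1, 14.8]
width: 0.0006
gripper_force: 7.0
```

```bash
python3 -m crank '[{"dx":-0.003,"dy":-0.0005,"dz":-0.007,"twist":0,"grip":-1},{"dx":-0.005,"dy":-0.0005,"dz":-0.0135,"twist":0,"grip":-1},{"dx":-0.007,"dy":-0.001,"dz":-0.021,"twist":0,"grip":-1},{"dx":-0.0085,"dy":-0.001,"dz":-0.028,"twist":0,"grip":-1},{"dx":-0.01,"dy":-0.0015,"dz":-0.035,"twist":0,"grip":-1}]'
python3 -m crank '[{"dx":-0.0005,"dy":0,"dz":-0.007,"twist":0,"grip":-1},{"dx":-0.001,"dy":0,"dz":-0.0145,"twist":0,"grip":-1},{"dx":-0.001,"dy":0,"dz":-0.0215,"twist":0,"grip":-1},{"dx":-0.0005,"dy":0,"dz":-0.029,"twist":0,"grip":-1},{"dx":0,"dy":0,"dz":-0.036,"twist":0,"grip":-1}]'
```

```text
t: 7.95
eef_pos: [0.4833, 0.0499, 0.1933]
ee_rot: [3.139, -0.001, -1.436]
force: [-9.8, 0.2, 12.0]
width: 0.0002
gripper_force: 5.9
t: 8.37
eef_pos: [0.4834, 0.0498, 0.157]
ee_rot: [3.139, -0.001, -1.436]
force: [-9.0, 0.7, 11.4]
width: 0.0007
gripper_force: 6.1
```

```bash
python3 -m crank '[{"dx":0.001,"dy":0,"dz":-0.007,"twist":0,"grip":-1},{"dx":0.003,"dy":0.0005,"dz":-0.014,"twist":0,"grip":-1},{"dx":0.005,"dy":0.0005,"dz":-0.021,"twist":0,"grip":-1},{"dx":0.007,"dy":0.001,"dz":-0.028,"twist":0,"grip":-1},{"dx":0.007,"dy":0.001,"dz":-0.0285,"twist":0,"grip":-1}]'
python3 - <<'E'
from h import *
b=arm.grab_frame('side')[160:330,280:430];save('crop6',cv2.resize(b,None,fx=3,fy=3));st=arm.get_state()
print(st['eef_pos'],st['force'])
c=arm.get_calibration('side');S=pose(c);R0=np.array([.991,.132,0]);piv=np.array([.5125,.0645,0])+.0996*R0
for th in(.7,.95,1.05,1.15):
    p=np.radians(40)-th;P=piv-R0*.13*np.cos(p)+.041*np.array([.132,-.991,0]);P[2]=.143+.13*np.sin(p);print(th,(proj(c,S,P)-[280,160])*3)
E
```

```text
t: 8.78
eef_pos: [0.4909, 0.0508, 0.1278]
ee_rot: [3.138, -0.001, -1.436]
force: [-6.9, -0.9, 10.7]
width: 0.0007
gripper_force: 5.4
[0.49080966 0.05080235 0.12812483] [-7.47379867 -0.82938979 10.70044164]
0.7 [126.47692577 415.64234359]
0.95 [132.54295972 465.73836328]
1.05 [138.90138774 483.44503405]
1.15 [147.31703618 499.58152186]
```

View pics/crop6.png

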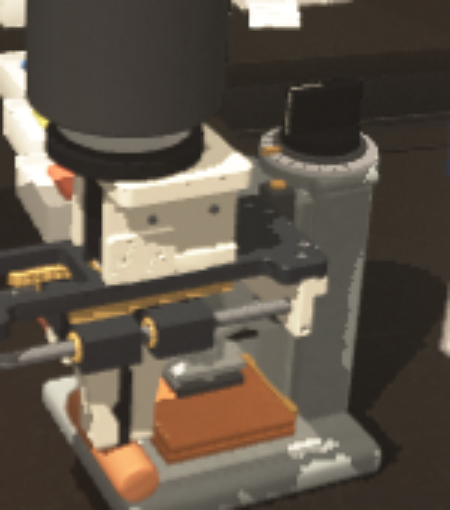

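The lever's end is at (137,480); the prediction for θ=1.05 is (139,483). The fingertips are on the grip, the die is on the wallet, and the pointer is at the tab. I'll let it settle briefly, then hand in.

```bash
python3 -m crank '[{"dx":0,"dy":0,"dz":0,"twist":0,"grip":-1},{"dx":0,"dy":0,"dz":0,"twist":0,"grip":-1},{"dx":0,"dy":0,"dz":0,"twist":0,"grip":-1},{"dx":0,"dy":0,"dz":0,"twist":0,"grip":-1},{"dx":0,"dy":0,"dz":0,"twist":0,"grip":-1}]' && python3 -c "
from station import arm
print(arm.job_done())"
```

```text
t: 9.25
eef_pos: [0.4907, 0.0508, 0.1287]
ee_rot: [3.139, -0.001, -1.436]
force: [-7.4, -2.0, 10.5]
width: 0.0006
gripper_force: 5.1
the job is handed in; nothing more can be done
None
```

The knob pointer is lined up with the brass tab to within about 1° and released; the lever is held down at the third click with the die on the tan wallet, and the job was handed in at about 9.3 s (no verdict was returned).

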